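# Shut the keeper of a spice carrier and lift it level

### The job

The four-jar spice carrier is about to leave the worktop. Push its hinged wire keeper down over the jars until it snaps fully home under the clip, then take the carrier by its wooden handle, lift it about 10 cm clear of the worktop and hold it there, level and still, with all four jars in their pockets. The keeper must be shut before the carrier leaves the table, nothing else on the table may be disturbed, and the job finishes with the carrier still held in the air: do not put it down.

Things in the scene. Friction and masses are not known exactly. Their poses are not given: they have to be found in the camera images.
- carrier: the loose steel carrier, 126 mm wide (its x) and 152 mm long (its y), about 0.8 kg with its jars; origin at the centre of its underside (4 mm rubber feet on the worktop). Its z points up; a flat steel stem in the middle bears the wooden handle. Jars stand on its floor at z = 10 mm, in the four round pockets of a guide plate (top at z = 44 mm) centred at x = +-31, y = +-31 mm.
- carrier_handle (a point): centre of the brown wooden handle on top of the carrier, 163 mm above the carrier's underside: a straight bar 20 mm thick (x), 86 mm long (y), 26 mm high (z), same axes as the carrier. The space beside it is free 25 mm downward from its underside to the shut keeper and the jar caps.
- keeper (a joint): angle (rad) of the wire keeper: 0 = shut, lying level over the jar caps, held under the clip's bulge; it grows as the free end swings up, 1.57 = upright, stop at 1.75. The hinge is stiff: the keeper stays where it is left. It swings freely down to about 0.09 rad, then rides on the clip's bulge and needs about 4 to 5 N at the tab to snap past (at about 0.05 rad) and onto its stop at 0.
- keeper_hinge (a point): middle of the keeper's hinge axis, at the carrier's y = +66 mm end, 122 mm above its underside; the axis runs along the carrier's x. Two 6 mm wires at x = +-31 mm reach from it to an 8 mm cross bar 140 mm away.
- keeper_tab (a point): centre of the upper face of the red finger tab (44 mm along x, 5 mm thick), 162 mm from the hinge axis; the tab spans 140 to 176 mm. It moves with the keeper; its z is the normal of the face to push (straight up when shut). When shut: carrier y = -96 mm, 124.5 mm up. Press on the tab's outer half: the clip's bulge (y = -69, x within 14 mm) rises inside it to 134 mm.
- spice_a_mid (a point): middle of a spice jar with a black flip cap, 45 mm across, 105 mm high, in the pocket at the carrier's x = -31, y = +31 mm; z up
- spice_b_mid (a point): middle of the other spice jar, 45 mm across, 105 mm high, in the pocket at x = +31, y = -31 mm; z up
- shaker_a_mid (a point): middle of a glass salt shaker, 44 mm across, 90 mm high, in the pocket at x = +31, y = +31 mm; z up
- shaker_b_mid (a point): middle of the other salt shaker, 44 mm across, 90 mm high, in the pocket at x = -31, y = -31 mm; z up
- squeeze_bottle: red squeeze bottle, 59x68 mm, 214 mm high, origin under its centre; bystander
- pepper_jar: jar of peppers with a green lid, 75 mm across, 137 mm high, origin under its centre; bystander
- ramekin: white bowl of dark spice, 109 mm across, 48 mm high, origin under its centre; bystander
- sauce_tub: small tub of mustard sauce with a green spoon, 58x68 mm, 80 mm high, origin under its centre; bystander
- marker: blue and white marker lying flat, 135 mm long (its y), 17 mm thick, origin under its centre; bystander
- paste_tin: small open tin with its lid bent up, 67 mm across, 90 mm high, origin under its centre; bystander
Not all that is in view belongs to the job. Leave any blue look-alike of the part that bears spice_a_mid alone.

How it is judged:
By the outcome, as a careful person would: the job done as asked, in the order asked, and still so for the second after the job is handed in, while the arm keeps its last pose, push and grip.
It also fails if it takes over 51 s, if anything falls off the work surface, if the arm or the gripper's body presses on something with over 40 N, if the wrist force passes 120 N, or if a joint passes its speed limit or range.

### The arm

A 6-joint arm with a two-finger parallel gripper is mounted at the origin on a cart in front of the work surface, level with it; the furniture and walls round the work are solid. World frame = base frame: x ahead of the robot, y to its left, z up, the work surface at z = 0. Lengths are in m, angles in rad, forces in N, time in s.
With the tool pointing down it reaches from about 0.375 to 0.825 m from the base axis. Payload 5.5 kg.
Tool frame: the origin (TCP) lies midway between the tips of the shut fingers; the grasp point (between the pads) lies 19 mm behind it; z points along the fingers, x is the direction in which the jaws open and shut, and the axes are right-handed (so a half turn about z gives the same grasp; the last joint's range is limited). The gripper opens to 85 mm and grips with 20 to 120 N. Pads are 22 mm wide; open, the fingers measure 114 mm over their backs; the gripper's body (76 mm by 85 mm) begins 54 mm behind the grasp point. The pads swing forward as they close: fully open they stand 13 mm farther back than shut.
Start: joints at [-1.321, 0.314, -0.047, 1.21, 0, 1.571], TCP at [0.148, -0.581, 0.231] pointing down, gripper open.
Joint ranges: [-2.67, 2.67], [-0.69, 1.73], [-1.03, 1.25], [-2.08, 2.16], [-1.42, 1.45], [-3.14, 3.14]. Speed limits (rad/s): [2.39, 2.39, 3.01, 3.14, 3.14, 3.14].

### API

Orientations are given as a unit quaternion [x, y, z, w].
In Python, from bench import env, imaging gives the robot as it stands. The module is installed in compiled form; this text tells all that it offers.
- The arm moves only by the tool servo_tool, never from a script. Its argument "steps" is a list that holds one entry, the list of rows, each a list of 4 numbers: the shift along the tool's x, y, z in cm, then the turn about the tool's z in rad. A call has 1 to 12 rows; each row shifts and turns the commanded pose from where the row before left it, along the tool's axes as they then stand; what a row does not reach is not made up. A row lasts 1/10 s, in which the tool goes at most 50 mm and 8.59 degrees, less where a joint would pass 70% of its speed; a pose out of reach is approached as far as the arm can. A call with a gripper value outside its range is refused whole. "hand" is the gripper's target within -1 to 1 (fully open at 1, half-way at 0, shut at -1), set as the call begins (left out, the last holds). The fingers move at their own pace and stop on an object; "newtons" is the grip in N (left out, the last holds). Time passes only in rows, so rows that do not move let the fingers close. It gives the time, the measured TCP pose, the force and the opening at its end, in the units of the state.
- env.get_obs(): the state, without advancing time (a new reading comes with each control period).
- imaging.capture(name): name is "scene" or "top" or "wrist"; returns (picture, depth): 420x560x3 uint8, red, green, blue; 420x560 float32, m along the optical axis (not along the pixel's ray), 0 where there is no reading.
- imaging.camera_info(name): a dict with "K" (3x3 intrinsics, pixels), "dist" ([k1, k2, p1, p2, k3] as OpenCV has them; the pictures are not rectified), "R" (3x3) and "t" (3): a world point X has camera coordinates R X + t. Camera axes: x right, y down, z forward; pixel columns grow to the right and rows downward; lengths in m; the calibration is good to about 2 mm. A picture is of the moment at which its call begins: read the wrist's pose just before it. camera_info takes no time and is no camera call; for the wrist camera it gives the pose at the moment of the call.
- env.job_done(): hands the job in, once; it reports no verdict.
The state is a dict: "time_s": time; "joints": joint angles; "joint_velocities": joint speeds; "joint_efforts": joint torques, N m; "position": TCP position; "tcp_rot": TCP orientation; "ft_force": force on the tool from outside, world axes, zero at the start; "ft_torque": the same for the moment, N m; "grip_width": finger opening in m.
Only numpy, scipy, OpenCV 4.12 (cv2) and the standard library are available. Lean on these libraries where they do the work, as an engineer would, in place of code of your own. Each camera call takes 0.05 s, during which the arm holds its last target. There are 200 camera calls.

## Working session

There is one attempt and no reset: what is moved stays moved. The work goes in short steps, Python scripts to look and compute and a tool call to move; the robot and the scene stay as the last step left them, time stands still between calls to the robot, and variables do not carry over. Pictures are saved under pics/ and viewed, about 8 in all and at most 12, crops included, and the job is handed in when it is done.

Besides the shell and the picture viewer there is one more tool, called after "Call:" by a JSON object that holds its "api" and its "payload". servo_tool: Moves the arm, as the interface text tells. Its arguments: {"type":"object","properties":{"steps":{"type":"array","items":{"type":"array","items":{"type":"array","items":{"type":"number"}}}},"hand":{"type":"number"},"newtons":{"type":"number"}},"required":["steps"]}

```bash
mkdir -p pics; cat > h.py <<'E'
from bench import env, imaging
import numpy as np, cv2
def cap(n):
    ci=imaging.camera_info(n); p,d=imaging.capture(n); return ci,p,d
def save(p,f): cv2.imwrite('pics/'+f,p[:,:,::-1])
def cloud(ci,d):
    h,w=d.shape; uv=np.stack(np.meshgrid(np.arange(w),np.arange(h)),-1).reshape(-1,1,2).astype(float)
    n=cv2.undistortPoints(uv,np.array(ci['K'],float),np.array(ci['dist'],float)).reshape(h,w,2)
    c=np.dstack([n,np.ones((h,w))])*d[...,None]
    X=(c-np.array(ci['t']).ravel())@np.array(ci['R']); X[d<=0]=np.nan
    return X
E
python3 - <<'E'
from h import *
for n in('scene','top'):
    ci,p,d=cap(n); save(p,n+'1.png'); np.savez(n+'1.npz',p=p,X=cloud(ci,d))
    print(n,np.array(ci['R']).round(2).tolist(),np.array(ci['t']).round(3))
o=env.get_obs(); print(o)
E
```

```text
scene [[-0.75, -0.66, 0.01], [-0.3, 0.32, -0.9], [0.59, -0.68, -0.44]] [0.457 0.257 0.803]
top [[-0.02, -1.0, 0.01], [-0.99, 0.01, -0.11], [0.11, -0.02, -0.99]] [0.029 0.591 1.448]
{'time_s': 0.1, 'joints': array([-1.32101124e+00,  3.14187051e-01, -4.79807765e-02,  1.21017186e+00,
        1.65148984e-06,  1.57079783e+00]), 'joint_velocities': array([ 1.58144476e-05, -3.01461639e-03,  2.89934361e-03, -1.88096799e-03,
        2.26287057e-03, -1.64821124e-03]), 'joint_efforts': array([-1.12902537e-04, -5.40766561e+01,  3.40540910e+01,  1.11981973e-02,
        3.17852914e-05, -3.76249218e-06]), 'position': array([ 0.14819177, -0.58088457,  0.23050099]), 'tcp_rot': array([ 7.89681430e-01, -6.13516620e-01, -6.08874269e-04, -4.74088736e-04]), 'ft_force': array([0.36984122, 0.87767728, 0.07111495]), 'ft_torque': array([-0.00624587, -0.04259238, -0.02216729]), 'grip_width': 0.08541185457475581}
```

View pics/scene1.png

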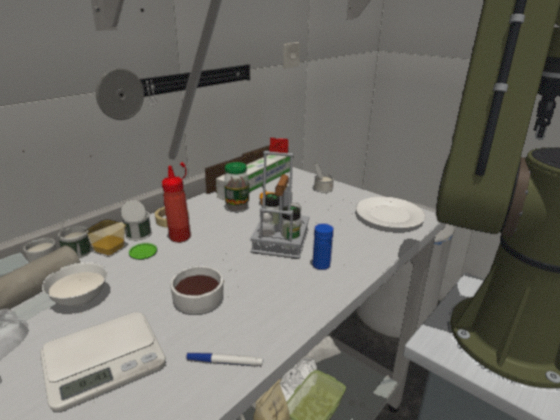

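View pics/top1.png

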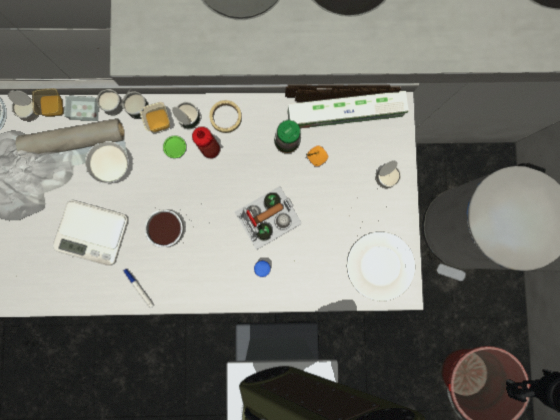

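The scene view shows the carrier at about (280,225), with the keeper standing up and the red tab at (279,145). The blue look-alike is at (322,247). In the top view the handle runs from (255,222) to (284,207), with the red tab near (252,218).

```bash
cat > m.py <<'E'
from h import *
T=np.load('top1.npz');S=np.load('scene1.npz')
a=cv2.resize(T['p'][170:270,215:325],None,fx=5,fy=5,interpolation=cv2.INTER_CUBIC)[:500,:400+150]
b=cv2.resize(S['p'][125:265,230:340],None,fx=3.5,fy=3.5,interpolation=cv2.INTER_CUBIC)
H=500;im=np.zeros((H,940,3),np.uint8);im[:a.shape[0],:a.shape[1]]=a;im[:b.shape[0],550:550+b.shape[1]]=b[:H,:390]
save(cv2.resize(im,(800,425)),'crop1.png')
for n,D in(('top',T),('scene',S)):
    X=D['X'];hsv=cv2.cvtColor(D['p'],cv2.COLOR_RGB2HSV);h,s,v=[hsv[...,i].astype(int) for i in range(3)]
    reg=(np.abs(X[...,0]-.58)<.2)&(np.abs(X[...,1]-.0)<.2)
    br=reg&(h>5)&(h<15)&(s>100)&(X[...,2]>.13)&(X[...,2]<.2)
    rd=reg&((h<4)|(h>174))&(s>150)&(v>60)&(X[...,2]>.1)
    for k,m in(('brown',br),('red',rd)):
        P=X[m]; 
        if len(P)<4: print(n,k,len(P));continue
        c=P.mean(0);w=np.linalg.svd(P-c)[2][0]
        vv,uu=np.nonzero(m)
        print(n,k,len(P),'px',uu.min(),uu.max(),vv.min(),vv.max(),c.round(4),'med',np.median(P,0).round(4),'axis',w.round(3),'min',P.min(0).round(3),'max',P.max(0).round(3))
    # everything tall
    print(n,'tab at top:',X[217,268] if n=='top' else X[225,280])
E
python3 m.py
```

```text
top brown 213 px 254 282 203 222 [0.5637 0.0361 0.1749] med [0.5632 0.0365 0.1745] axis [-0.493  0.87  -0.002] min [ 0.54  -0.001  0.167] max [0.589 0.073 0.184]
top red 155 px 206 255 133 225 [0.6944 0.1564 0.2005] med [0.7566 0.1867 0.1762] axis [-0.782 -0.4    0.479] min [0.523 0.068 0.101] max [0.779 0.2   0.302]
top tab at top: [0.55319046 0.03669766 0.16675998]
scene brown 135 px 276 287 175 194 [0.5508 0.0512 0.1719] med [0.547  0.0568 0.175 ] axis [-0.457  0.877 -0.146] min [0.535 0.007 0.155] max [0.577 0.076 0.178]
scene red 248 px 179 287 138 201 [0.5627 0.0916 0.2696] med [0.5407 0.0793 0.2797] axis [ 0.806  0.434 -0.402] min [0.519 0.067 0.114] max [0.76  0.2   0.296]
scene tab at top: [0.55249657 0.05138511 0.05860387]
```

View pics/crop1.png

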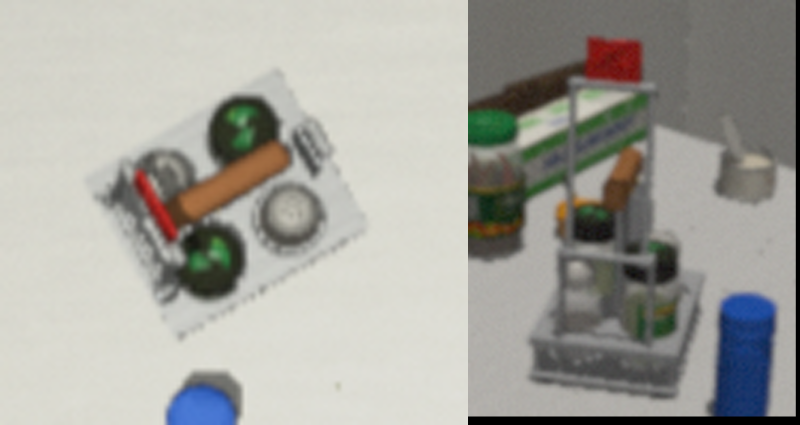

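Call:
{"api": "servo_tool", "payload": {"steps": [[[0,0,-4.25,-0.149],[0,0,-4.25,-0.149],[0,0,-4.25,-0.149],[0,0,-4.25,-0.149],[0,0,0,-0.149],[0,0,0,-0.149],[0,0,0,-0.149],[0,0,0,-0.149],[0,0,0,-0.149],[0,0,0,-0.149],[0,0,0,-0.149],[0,0,0,-0.149]]], "hand": -1, "newtons": 60}}

```text
time_s: 1.3
position: [0.1483, -0.5812, 0.4008]
tcp_rot: [0.972, 0.234, -0.0, -0.001]
ft_force: [0.7, 0.1, -0.1]
grip_width: 0.0
```

```bash
cat > go.py <<'E'
from h import *
from scipy.spatial.transform import Rotation as Ro
import sys
def st():
    o=env.get_obs();R=Ro.from_quat(o['tcp_rot']).as_matrix();return o,R
if __name__=='__main__':
    o,R=st();t=np.array([float(a) for a in sys.argv[1:4]])
    print(o['time_s'],o['position'].round(4),'xang',np.degrees(np.arctan2(R[1,0],R[0,0])).round(2),'z',R[:,2].round(3),'q',o['joints'].round(2),'F',o['ft_force'].round(2))
    print('shift cm',(R.T@(t-o['position'])*100).round(2))
E
python3 go.py .60 -.2 .40
python3 - <<'E'
from h import *
for n in('top','scene'):
    D=np.load(n+'1.npz');X=D['X'];hsv=cv2.cvtColor(D['p'],cv2.COLOR_RGB2HSV);h,s,v=[hsv[...,i].astype(int) for i in range(3)]
    m=((h<4)|(h>174))&(s>150)&(X[...,2]>.24)&(abs(X[...,0]-.54)<.05);P=X[m]
    uy=np.array([-.493,.87]);C=np.array([.5645,.036]);q=(P[:,:2]-C)@uy; 
    print(n,len(P),np.median(P,0).round(4),'yc',np.percentile(q,[5,50,95]).round(4),'z',np.percentile(P[:,2],[2,98]).round(4))
E
```

```text
1.3 [ 0.1483 -0.5812  0.4008] xang 27.11 z [-0.     0.001 -1.   ] q [-1.32  0.31  0.34  1.59 -0.   -0.22] F [ 0.68  0.14 -0.06]
shift cm [ 57.58 -13.34   0.1 ]
top 47 [0.5399 0.0777 0.2929] yc [0.045  0.0483 0.0511] z [0.2775 0.301 ]
scene 220 [0.5386 0.0784 0.2815] yc [0.0467 0.0499 0.0529] z [0.2681 0.2956]
```

Call:
{"api": "servo_tool", "payload": {"steps": [[[4.8,-1.1,0,-0.042],[4.8,-1.1,0,0],[4.8,-1.1,0,0],[4.8,-1.1,0,0],[4.8,-1.1,0,0],[4.8,-1.1,0,0],[4.8,-1.1,0,0],[4.8,-1.1,0,0],[4.8,-1.1,0,0],[4.8,-1.1,0,0],[4.8,-1.1,0,0],[4.8,-1.1,0,0]]]}}

```text
time_s: 2.5
position: [0.5895, -0.1853, 0.401]
tcp_rot: [0.968, 0.252, -0.0, -0.0]
ft_force: [0.1, -0.1, 0.3]
grip_width: -0.0001
```

```bash
python3 go.py .5105 .131 .40
```

```text
2.5 [ 0.5895 -0.1853  0.401 ] xang 29.18 z [-0.001 -0.    -1.   ] q [-0.3   0.35  0.39  1.61 -0.    0.76] F [ 0.11 -0.1   0.34]
shift cm [  8.52 -31.46   0.1 ]
```

Call:
{"api": "servo_tool", "payload": {"steps": [[[1.0,-3.9,0,0],[1.0,-3.9,0,0],[1.0,-3.9,0,0],[1.0,-3.9,0,0],[1.0,-3.9,0,0],[1.0,-3.9,0,0],[1.0,-3.9,0,0],[1.0,-3.9,0,0],[0,0,0,0]]]}}

```text
time_s: 3.4
position: [0.5048, 0.1282, 0.4011]
tcp_rot: [0.967, 0.254, -0.0, -0.001]
ft_force: [-0.2, -1.3, 0.2]
grip_width: -0.0003
```

```bash
python3 go.py .5105 .131 .265; python3 - <<'E'
from h import *
ci,p,d=cap('wrist'); save(p,'w1.png'); np.savez('w1.npz',p=p,X=cloud(ci,d))
E
```

```text
3.4 [0.5048 0.1282 0.4011] xang 29.47 z [-0.001  0.001 -1.   ] q [0.25 0.15 0.13 1.55 0.   1.3 ] F [-0.17 -1.34  0.24]
shift cm [ 0.64  0.07 13.61]
```

View pics/w1.png

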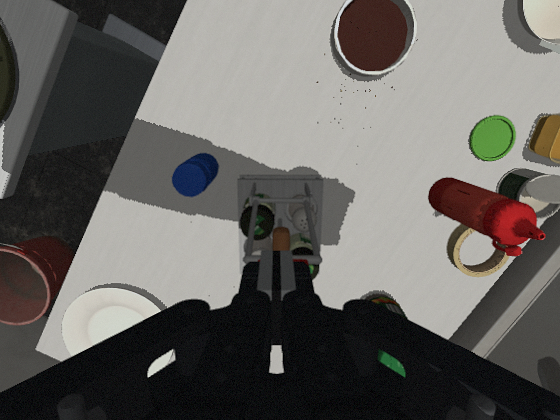

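The wrist view shows the carrier aligned with the image. The plate edge runs level at row 177, and the handle at column 281 sits near the tool axis at 277. Next I descend behind the tab and sweep it over.

Call:
{"api": "servo_tool", "payload": {"steps": [[[0.3,0,3,0],[0.3,0,3,0],[0,0,3,0],[0,0,3.5,0],[0,0.5,0,0],[0,1.2,0,0],[0,1.5,0,0],[0,1.5,0,0],[0,0,0,0]]]}}

```text
time_s: 4.35
position: [0.5363, 0.0843, 0.2776]
tcp_rot: [0.968, 0.25, 0.001, 0.0]
ft_force: [0.7, 0.5, 1.1]
grip_width: -0.0002
```

```bash
python3 go.py .5645 .036 .163
```

```text
4.35 [0.5363 0.0843 0.2776] xang 29.0 z [ 0.003 -0.    -1.   ] q [ 0.16  0.19 -0.1   1.28 -0.    1.22] F [0.69 0.47 1.08]
shift cm [ 0.1   5.57 11.47]
```

Call:
{"api": "servo_tool", "payload": {"steps": [[[0,1.0,0.1,0],[0,0.9,0.1,0],[0,1.5,0.35,0],[0,1.6,0.5,0],[0,1.45,0.65,0],[0,1.45,0.8,0],[0,1.3,0.95,0],[0,1.3,1.1,0],[0,0,0,0]]]}}

```text
time_s: 5.25
position: [0.5851, -0.007, 0.2284]
tcp_rot: [0.968, 0.251, -0.002, -0.0]
ft_force: [-0.9, 0.3, 0.1]
grip_width: 0.0002
```

```bash
python3 go.py .5645 .036 .163; python3 - <<'E'
from h import *
ci,p,d=cap('scene'); X=cloud(ci,d);save(cv2.resize(p[110:270,210:370],None,fx=3.6,fy=3.6,interpolation=cv2.INTER_CUBIC),'s2.png')
E
```

```text
5.25 [ 0.5851 -0.007   0.2284] xang 29.06 z [-0.003 -0.    -1.   ] q [-0.01  0.29 -0.09  1.2  -0.    1.05] F [-0.86  0.33  0.12]
shift cm [ 0.31 -4.75  6.54]
```

View pics/s2.png

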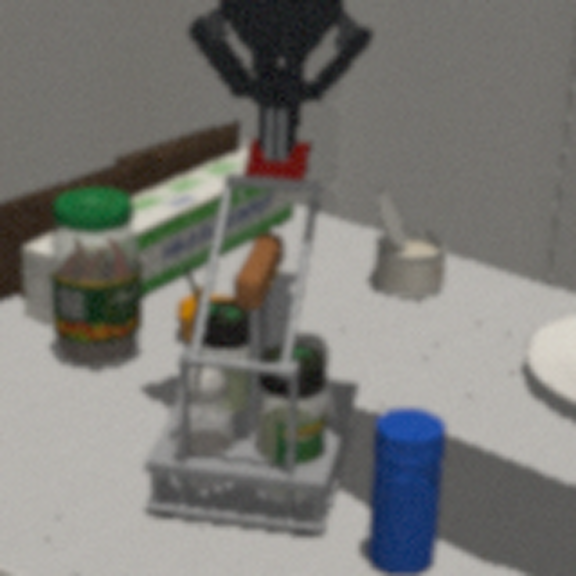

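The picture shows the keeper following the fingers, with the red tab under the tips at crop (278,158) and the carrier upright. I carry on along the arc.

Call:
{"api": "servo_tool", "payload": {"steps": [[[0.15,1.15,1.1,0],[0.15,1.1,1.2,0],[0,0.7,1.1,0],[0,0.6,1.1,0],[0,0.5,1.2,0],[0,0.5,1.2,0],[0,0.4,0.6,0],[0,0.3,0.4,0],[0,0,0,0]]]}}

```text
time_s: 6.2
position: [0.6136, -0.05, 0.1513]
tcp_rot: [0.968, 0.252, -0.0, -0.0]
ft_force: [0.7, 0.2, 0.5]
grip_width: 0.0
```

```bash
python3 go.py .5645 .036 .163
```

```text
6.2 [ 0.6136 -0.05    0.1513] xang 29.15 z [-0.001 -0.    -1.   ] q [-0.08  0.38 -0.13  1.05 -0.    0.98] F [0.71 0.24 0.53]
shift cm [-0.1  -9.91 -1.17]
```

Call:
{"api": "servo_tool", "payload": {"steps": [[[0,0.3,0.4,0],[0,0,0.4,0],[0,0,0.4,0],[0,0,0.4,0],[0,0,0.3,0],[0,0,0.3,0],[0,0,0.3,0],[0,0,0.1,0],[0,0,0,0],[0,0,0,0]]]}}

```text
time_s: 7.2
position: [0.6151, -0.0523, 0.1258]
tcp_rot: [0.968, 0.252, -0.0, -0.0]
ft_force: [-0.3, 0.0, 0.4]
grip_width: 0.0002
```

```bash
python3 go.py .5645 .036 .163
```

```text
7.2 [ 0.6151 -0.0523  0.1258] xang 29.17 z [-0.  0. -1.] q [-0.08  0.4  -0.16  1.    0.    0.98] F [-0.27  0.02  0.44]
shift cm [ -0.12 -10.17  -3.72]
```

Call:
{"api": "servo_tool", "payload": {"steps": [[[0,0,0.1,0],[0,0,0.1,0],[0,0,0.1,0],[0,0,0,0],[0,0,0,0]]]}}

```text
time_s: 7.7
position: [0.6155, -0.0523, 0.1241]
tcp_rot: [0.968, 0.252, 0.001, 0.0]
ft_force: [-2.7, 1.4, 7.9]
grip_width: -0.0001
```

Call:
{"api": "servo_tool", "payload": {"steps": [[[0,0,0.15,0],[0,0,0,0],[0,0,0,0]]]}}

```text
time_s: 8.0
position: [0.6159, -0.0529, 0.1237]
tcp_rot: [0.968, 0.252, 0.001, 0.001]
ft_force: [-3.4, -1.0, 13.6]
grip_width: 0.0002
```

Call:
{"api": "servo_tool", "payload": {"steps": [[[0,0,-1,0],[0,0,-3,0],[0,0,-3,0],[0,0,-3,0],[0,-2,-2,0],[0,-3,0,0],[0,-3,0,0],[0,-2,0,0],[0,0,0,0],[0,0,0,0]]], "hand": 1}}

```text
time_s: 9.0
position: [0.5666, 0.035, 0.2416]
tcp_rot: [0.968, 0.252, 0.0, 0.0]
ft_force: [0.1, 0.4, 0.4]
grip_width: 0.0854
```

```bash
python3 go.py .5645 .036 .144; python3 - <<'E'
from h import *
ci,p,d=cap('wrist');save(p,'w2.png');np.savez('w2.npz',p=p,X=cloud(ci,d))
ci,q,d=cap('scene');X=cloud(ci,d)
hsv=cv2.cvtColor(q,cv2.COLOR_RGB2HSV);h,s,v=[hsv[...,i].astype(int) for i in range(3)]
m=((h<4)|(h>174))&(s>150)&(X[...,2]>.09)&(abs(X[...,0]-.6)<.07)&(X[...,1]<.1);P=X[m];print('tab scene',len(P),P.mean(0).round(4) if len(P) else '',P[:,2].max() if len(P) else '')
D=np.load('w2.npz');X=D['X'];hsv=cv2.cvtColor(p,cv2.COLOR_RGB2HSV);h,s,v=[hsv[...,i].astype(int) for i in range(3)]
b=(h>5)&(h<15)&(s>100)&(X[...,2]>.165)&(X[...,2]<.19)&(abs(X[...,0]-.565)<.08);P=X[b];print('handle wrist',len(P),P.mean(0).round(4) if len(P) else '')
im=np.hstack([p[60:400,120:440],cv2.resize(q[150:270,220:340],(340,340),interpolation=cv2.INTER_CUBIC)]);save(im,'c3.png')
E
```

```text
9.0 [0.5666 0.035  0.2416] xang 29.21 z [ 0.001 -0.    -1.   ] q [ 0.06  0.25 -0.11  1.21 -0.    1.12] F [0.12 0.43 0.43]
shift cm [-0.14 -0.19  9.76]
tab scene 13 [ 0.5965 -0.0506  0.1254] 0.12647962461259904
handle wrist 3633 [0.5613 0.0393 0.1755]
```

View pics/c3.png

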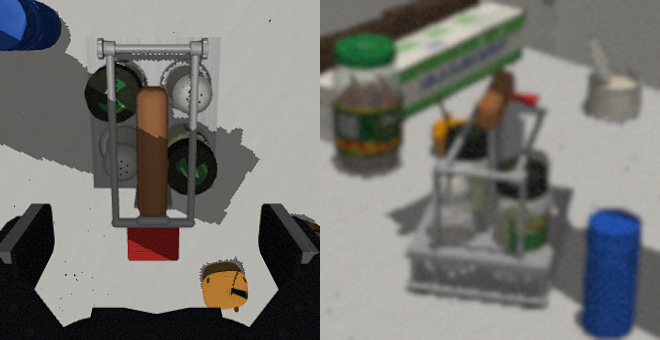

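The keeper is down: the wrist crop shows it level over the caps, with the red tab at (153,243) past the cross bar and the handle along column 151. I measure the handle and tab offsets and check the shut angle.

```bash
python3 - <<'E'
from go import *
D=np.load('w2.npz');X=D['X'];p=D['p'];hsv=cv2.cvtColor(p,cv2.COLOR_RGB2HSV);h,s,v=[hsv[...,i].astype(int) for i in range(3)]
o,R=st()
near=(np.hypot(X[...,0]-.565,X[...,1]-.035)<.15)
b=near&(h>4)&(h<16)&(s>90)&(X[...,2]>.17)&(X[...,2]<.185)
r=near&((h<4)|(h>174))&(s>150)&(X[...,2]>.08)&(X[...,2]<.15)
for k,m in(('handle',b),('tab',r)):
    P=X[m];Q=(P-o['position'])@R*100
    print(k,len(P),'tool cm lo',np.percentile(Q,2,axis=0).round(2),'hi',np.percentile(Q,98,axis=0).round(2),'z',np.median(P[:,2]).round(4))
    f=np.polyfit(Q[:,1],Q[:,0],1);print('slope',f.round(3))
    if k=='tab':
        f=np.polyfit(Q[:,1],P[:,2],1);print('z slope per cm',f.round(4))
E
```

```text
handle 3738 tool cm lo [-1.16 -4.35  6.38] hi [0.67 3.5  7.  ] z 0.1758
slope [ 0.004 -0.247]
tab 1620 tool cm lo [-2.27  7.55 11.51] hi [ 1.83 10.52 11.81] z 0.1248
slope [-0.081  0.506]
z slope per cm [0.001  0.1161]
```

Call:
{"api": "servo_tool", "payload": {"steps": [[[-0.2,-0.3,2,0],[0,0,2.5,0],[0,0,2.5,0],[0,0,1.5,0],[0,0,1.4,0],[0,0,0,0],[0,0,0,0]]]}}

```text
time_s: 9.8
position: [0.5634, 0.036, 0.1423]
tcp_rot: [0.968, 0.251, -0.0, 0.0]
ft_force: [0.3, -0.3, -0.8]
grip_width: 0.0854
```

Call:
{"api": "servo_tool", "payload": {"steps": [[[0,0,0,0],[0,0,0,0],[0,0,0,0],[0,0,0,0],[0,0,0,0],[0,0,0,0],[0,0,0,0],[0,0,0,0]]], "hand": -1, "newtons": 90}}

```text
time_s: 10.6
position: [0.563, 0.0364, 0.1428]
tcp_rot: [0.968, 0.252, -0.0, 0.0]
ft_force: [-3.7, -1.8, 5.2]
grip_width: 0.019
```

```bash
python3 go.py .5645 .036 .144; python3 - <<'E'
from h import *
ci,p,d=cap('wrist');np.savez('w3.npz',p=p,X=cloud(ci,d))
ci,q,d=cap('scene')
im=np.hstack([p[40:380,120:440],cv2.resize(q[130:270,210:350],(340,340),interpolation=cv2.INTER_CUBIC)]);save(im,'c4.png')
E
```

```text
10.6 [0.563  0.0364 0.1428] xang 29.16 z [-0. -0. -1.] q [ 0.06  0.3  -0.28  1.   -0.    1.13] F [-3.73 -1.77  5.17]
shift cm [ 0.11  0.11 -0.12]
```

View pics/c4.png

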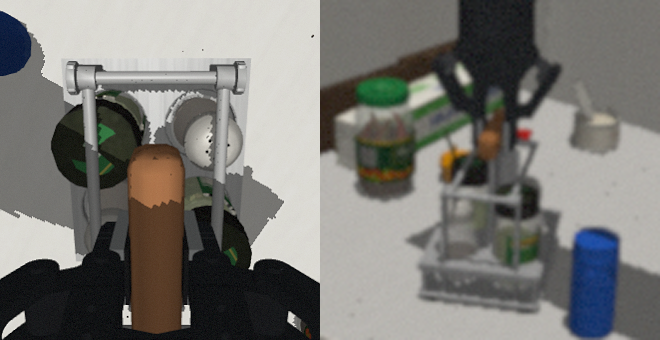

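The handle is between the pads (opening 19 mm), and the jars and keeper look unchanged. I lift slowly.

Call:
{"api": "servo_tool", "payload": {"steps": [[[0,0,-0.3,0],[0,0,-0.5,0],[0,0,-0.9,0],[0,0,-1.2,0],[0,0,-1.4,0],[0,0,-1.5,0],[0,0,-1.4,0],[0,0,-1.2,0],[0,0,-0.9,0],[0,0,-0.5,0],[0,0,-0.3,0],[0,0,-0.1,0]]]}}

```text
time_s: 11.9
position: [0.5631, 0.0366, 0.2442]
tcp_rot: [0.968, 0.252, -0.0, -0.0]
ft_force: [-0.4, -0.2, -9.3]
grip_width: 0.0191
```

Call:
{"api": "servo_tool", "payload": {"steps": [[[0,0,0,0],[0,0,0,0],[0,0,0,0],[0,0,0,0],[0,0,0,0],[0,0,0,0],[0,0,0,0],[0,0,0,0],[0,0,0,0],[0,0,0,0]]]}}

```text
time_s: 12.9
position: [0.5632, 0.0366, 0.2443]
tcp_rot: [0.968, 0.252, 0.0, 0.0]
ft_force: [-0.4, 0.0, -8.8]
grip_width: 0.0187
```

```bash
cat > f.py <<'E'
from go import *
o,R=st();ci,p,d=cap('wrist');X=cloud(ci,d)
ci,q,d=cap('scene');Z=cloud(ci,d)
print(o['time_s'],o['position'].round(4),o['ft_force'].round(1),o['ft_torque'].round(2),o['grip_width'])
def pl(X,k):
    # slope of the handle top and of the hinge bar in tool axes (cm)
    Q=(X-o['position'])@R*100
    hsv=cv2.cvtColor(p,cv2.COLOR_RGB2HSV);h,s=hsv[...,0],hsv[...,1]
    m=(h>4)&(h<16)&(s>90)&(abs(Q[...,0])<1.5)&(abs(Q[...,1])<6)&(Q[...,2]<-2.6)&(Q[...,2]>-4.5)
    P=Q[m];print(k,len(P),'handle top z vs y slope',np.polyfit(P[:,1],P[:,2],1).round(3),'x vs y',np.polyfit(P[:,1],P[:,0],1).round(3))
pl(X,'now')
im=np.hstack([p[40:380,120:440],cv2.resize(q[90:260,200:370],(340,340),interpolation=cv2.INTER_CUBIC)]);save(im,'c5.png')
W=np.load('w3.npz');p=W['p'];o['position']=np.array([.563,.0364,.1428]);pl(W['X'],'before')
E
python3 f.py
```

```text
12.9 [0.5632 0.0366 0.2443] [-0.4  0.  -8.8] [0.03 0.03 0.01] 0.01870233809120603
now 9420 handle top z vs y slope [-0.012 -3.276] x vs y [0.003 0.007]
before 9406 handle top z vs y slope [-0.013 -3.272] x vs y [0.003 0.003]
```

View pics/c5.png

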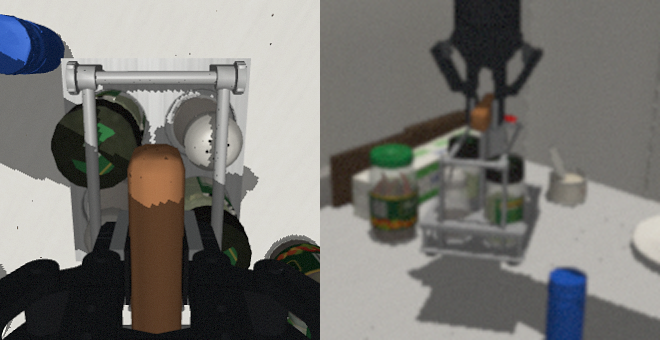

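The carrier hangs level. Relative to the tool, the handle, keeper and jars look as they did before the lift, and its shadow lies clear below it. I hand in.

```bash
python3 -c "
from h import *
print(env.job_done())"
```

```text
the job is handed in; nothing more can be done
None
```

I swung the keeper over and pressed it home, then gripped the carrier by its handle, lifted it about 10 cm and handed it in still held in the air. The clock was at about 13 s of the 51 s allowed.

**Keeper:** it met a firm stop at fingertip height 123.7 mm with 13.6 N. Afterwards the tab face measured about 125 mm up, against 124.5 mm expected when shut. I did not see the snap as a distinct force peak. A fit of the tab's slope gave about 0.1 rad, which disagrees with fully shut, but it was coarse and noisy, so I relied on the tab height and the firm stop.

**Lift:** the tool rose 101.5 mm and then held still for 1 s. It carried about 9 N with a 19 mm grip opening, and I set the grip to 90 N. The handle's slope was the same before and after the lift to 0.001 rad, so the carrier neither tilted nor slipped.

**Jars and bystanders:** the jars that could be seen after the lift stood in their pockets as before. The gripper partly hid some of them in the wrist view. I saw nothing else on the table touched or moved, but I took no separate measurement of the bystanders.

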